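Clamp a valve body for its leak check and release it

ROBOT

A 7-joint arm with a two-finger parallel gripper is mounted at the origin on the work surface. World frame = base frame: x ahead of the robot, y to its left, z up, the work surface at z = 0. Lengths are in m, angles in rad, forces in N, time in s.
With the tool pointing down it reaches from about 0.4 to 0.9 m from the base axis. Payload 5.5 kg.
Tool frame: the origin (TCP) lies midway between the tips of the shut fingers; the grasp point (between the pads) lies 19 mm behind it (manip.grip_depth is the distance from the TCP to the grasp point, in m); z points along the fingers, x is the direction in which the jaws open and shut, and the axes are right-handed (so a half turn about z gives the same grasp; the last joint's range is limited). The gripper opens to 92 mm and grips with 3 to 60 N. Pads are 19 mm wide; open, the fingers measure 130 mm over their backs; the gripper's body (75 mm by 190 mm) begins 47 mm behind the grasp point.
Start: joints at [-1.048, 0.501, -0.427, 1.55, 0.221, 1.138, -0.21], TCP at [0.167, 0.628, 0.227] pointing down, gripper open.
Joint ranges: [-2.88, 2.88], [-0.31, 2.03], [-1.54, 1.56], [0.2, 2.42], [-1.41, 4.55], [0.19, 2.02], [-2.57, 2.57]. Speed limits (rad/s): [2.57, 2.57, 3.14, 3.14, 3.14, 3.14, 3.14].

INTERFACE

Orientations are given as a unit quaternion [x, y, z, w].
In Python, from bench import manip, effector, viewer gives the robot as it stands. Calls block until the motion is done:
- manip.move_pose(position, orientation): joint-space move of the TCP to a pose.
- manip.servo_line(position, ori=None, vel=0.15): straight line of the TCP; ori=None keeps the orientation; vel is the mean speed in m/s.
- manip.movej(angles): joint-space move.
- effector.open_jaws() and effector.close(f_grip=None): open the fingers fully, or close them until they stop; f_grip is the grip in N (None keeps the last).
- manip.sleep(seconds).
- manip.solve_ik(position, orientation): joint angles nearest the present ones, or None.
- viewer.get_image(name): name is "side" or "top" or "wrist"; returns the picture (480x640x3 uint8, red, green, blue); there is no depth.
- viewer.get_calibration(name): a dict with "vfov" (degrees; the focal length in pixels is half the picture's height over the tangent of half this angle, whatever the lens; pixels are square), "cx", "cy" (the principal point, pixels), "eye" and "attitude" of the camera in the world. Camera axes: x right, y down, z forward; pixel columns grow to the right and rows downward; lengths in m; the calibration is good to about 2 mm. A picture is of the moment at which its call begins: read the wrist's pose just before it. get_calibration takes no time and is no camera call; for the wrist camera it gives the pose at the moment of the call.
A pose or a line that the arm cannot do raises manip.PlanningError and nothing moves.
- manip.hand_in(): hands the job in, once; it reports no verdict.
Readings, each from a call of its own:
- manip.current_clock(): time.
- manip.current_q(): joint angles.
- manip.current_joint_velocities(): joint speeds.
- manip.current_tau(): joint torques, N m.
- manip.current_tool_pos(): TCP position.
- manip.current_tcp_rot(): TCP orientation.
- manip.current_force(): force on the tool from outside, world axes, zero at the start.
- manip.current_wrist_torque(): the same for the moment, N m.
- manip.current_finger_gap(): finger opening in m.
Only numpy, scipy, OpenCV 4.12 (cv2) and the standard library are available. Lean on these libraries where they do the work, as an engineer would, in place of code of your own. Each camera call takes 0.05 s, during which the arm holds its last target. There are 200 camera calls.

TASK

Use the toggle clamp over the valve body (the rectangular aluminium casting with the maze of channels) to press it down on its test nest: swing the clamp over centre until its foot presses on the casting, leave it clamped for about three seconds for the leak check, then swing the clamp all the way back open. The valve body must stay in its nest, and leave the other clamp, the one over the round pump cover, alone and open.

Things in the scene. Friction and masses are not known exactly. Their poses are not given: they have to be found in the camera images.
- clamp: Lever of the valve body's toggle clamp: handle plus 85 mm steel arm with black rubber foot, one rigid piece. Origin on its level hinge, 75 mm above the table; y = hinge axis, z = along the handle. It shuts by +1.48 rad about y. Found open on a stop: handle 1.22 rad back from upright, away from the casting, arm up. Shut: handle 0.26 rad past upright, arm level, foot on the casting.
- clamp_knob (a point): Centre of the red ball knob (30 mm diameter) ending that clamp's handle, 100 mm from the hinge; axes as clamp. 109 mm above the table open, 172 mm shut. Pinch it from above, fingers along y: it turns between them; 60 mm free each side. A spring pushes the lever open while the handle leans back over 0.37 rad, shut beyond that (foot then presses about 10 N by itself). Knob force up to 12 N.
- valve_body: Grey aluminium casting 88 x 68 x 30 mm, 0.4 kg, maze of channels and a flat boss on top, two copper-wound solenoids sticking out 25 mm at its far end. Loose on a rubber seal between blue locating blocks (2 mm play). Origin: centre of its underside, 18 mm above the table and 85 mm from the clamp's hinge; z up, x points horizontally from the hinge to the casting.
- spare_clamp: Lever of a second, identical clamp (red handle and knob too) on the other nest, the one with the round steel pump cover. Origin on its hinge, axes as clamp. It stands open and must stay open.
There are look-alikes about, which are no part of the job. Leave any brown or yellow look-alike of the valve_body alone.

How it is judged:
By the outcome, as a careful person would: the job done as asked, in the order asked, and still so for the second after the job is handed in, with the robot touching nothing.
It also fails if it takes over 54 s, if anything falls off the work surface, if the arm or the gripper's body presses on something with over 40 N, if the wrist force passes 120 N, or if a joint passes its speed limit or range.

## Working session

There is one attempt and no reset: what is moved stays moved. The work goes in short steps, each a Python script; the robot and the scene stay as the last script left them, time stands still between calls to the robot, and variables do not carry over. Pictures are saved under pics/ and viewed, about 8 in all and at most 12, crops included, and the job is handed in when it is done.

```bash
mkdir -p pics; python3 - <<'E'
from bench import manip, effector, viewer
import cv2
for n in ("side","top"):
    cv2.imwrite(f"pics/{n}0.png",viewer.get_image(n)[:,:,::-1]); print(n,viewer.get_calibration(n))
print(viewer.get_calibration("wrist"),manip.current_tcp_rot(),manip.current_clock(),manip.grip_depth)
E
```

```text
side {'vfov': 47.60278463700322, 'cx': 327.6525039931168, 'cy': 248.2962065247115, 'eye': array([ 0.10634716, -0.8322834 ,  0.81155943]), 'attitude': array([ 0.8645772 , -0.21060294,  0.11423396, -0.44170495])}
top {'vfov': 45.247717162554665, 'cx': 316.2891202473392, 'cy': 230.52438968707253, 'eye': array([0.3746231 , 0.05030591, 1.10521851]), 'attitude': array([ 0.71437567, -0.69288515,  0.07133427, -0.06699989])}
{'vfov': 64.87474394371773, 'cx': 318.6643563379567, 'cy': 233.5518819827629, 'eye': array([0.0978361 , 0.64509276, 0.38400436]), 'attitude': array([0.78561504, 0.60427438, 0.08042937, 0.10579507])} [ 7.92717618e-01  6.09588416e-01 -7.02008603e-04  4.97290373e-04] 0.1 0.0188
```

View pics/top0.png

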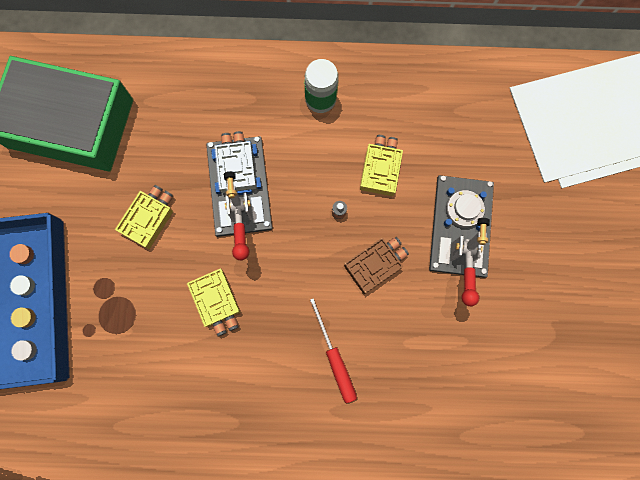

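View pics/side0.png

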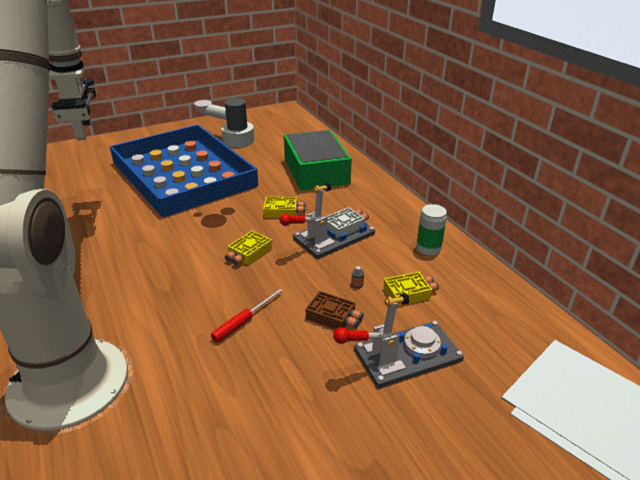

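Candidates for the target knob in the top view:
- Red knob (240,251), on the clamp by the grey casting with copper solenoids at (235,165). This is the target.
- Red knob (470,297), on the clamp by the round pump cover. This is the spare, so leave it.
- Red screwdriver handle (340,375).

The yellow and brown castings at (382,168), (145,218), (213,298) and (376,266) are look-alikes. Next I'll check the choice in a close crop.

```bash
python3 - <<'E'
import cv2,numpy as np
t=cv2.imread("pics/top0.png")[125:275,190:290]; s=cv2.imread("pics/side0.png")[170:270,270:390]
t=cv2.resize(t,None,fx=4,fy=4,interpolation=cv2.INTER_CUBIC); s=cv2.resize(s,None,fx=3.3,fy=3.3,interpolation=cv2.INTER_CUBIC)
o=np.zeros((600,800,3),np.uint8); o[:600,:400]=t; o[:s.shape[0],400:400+s.shape[1]]=s[:, :400]
cv2.imwrite("pics/crop.png",o)
E
```

```text
(no output)
```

View pics/crop.png

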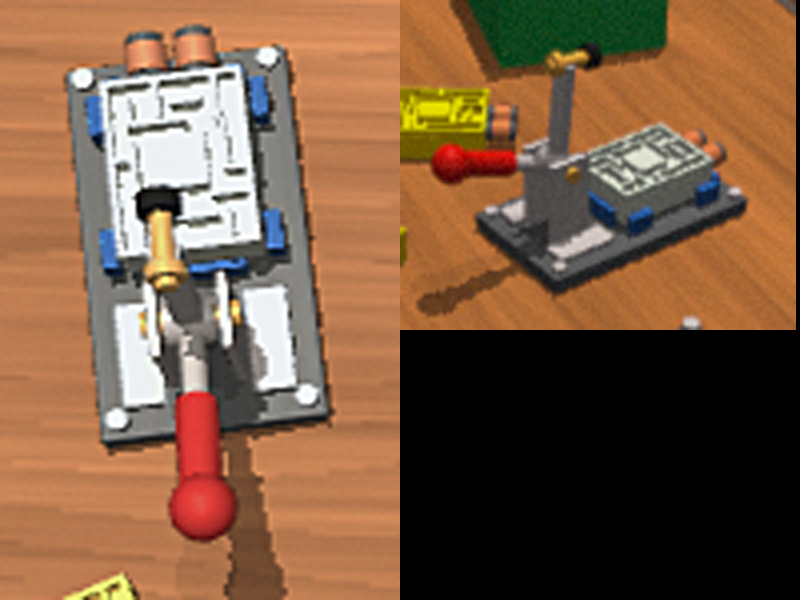

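The crop confirms it: the clamp stands open behind the grey casting, knob at top (240.4,251.4) and side (285.3,219.1), brass hinge pins at top (226.6,204.6) and (248.4,201.6).

```bash
cat > h.py <<'E'
from bench import manip, effector, viewer
import numpy as np, cv2
from scipy.spatial.transform import Rotation as R
def ray(n,u,v,c=None):
    c=c or viewer.get_calibration(n); f=240/np.tan(np.radians(c["vfov"])/2)
    d=R.from_quat(c["attitude"]).apply([(u-c["cx"])/f,(v-c["cy"])/f,1]); return c["eye"],d/np.linalg.norm(d)
def atz(n,u,v,z,c=None):
    e,d=ray(n,u,v,c); return e+d*(z-e[2])/d[2]
def tri(a,b):
    (e1,d1),(e2,d2)=a,b; s=np.linalg.lstsq(np.c_[d1,-d2],e2-e1,rcond=None)[0]
    p,q=e1+s[0]*d1,e2+s[1]*d2; return (p+q)/2,np.linalg.norm(p-q)
E
python3 - <<'E'
from h import *
T=lambda x,y,z: atz("top",190+x/4-.4,125+y/4-.4,z)
print("knob tri",tri(ray("top",240.4,251.4),ray("side",285.3,219.1)))
k=T(203,507,.109); print("knob z",k)
a,b=T(148,320,.075),T(235,308,.075); h=(a+b)/2; print("hinge",h, (b-a), np.linalg.norm(h-k), "exp",.1*np.sin(1.22))
C=[T(68,72,.01),T(288,45,.01),T(328,415,.01),T(103,440,.01)]
for e in (C[0]-C[3],C[1]-C[2],C[1]-C[0],C[2]-C[3]): print("edge",np.linalg.norm(e),np.arctan2(e[1],e[0]))
B=[T(100,80,.048),T(240,65,.048),T(268,250,.048),T(118,263,.048)]
m=sum(B)/4; print("body",m,np.linalg.norm(m-h),[ (np.linalg.norm(e),np.arctan2(e[1],e[0])) for e in (B[0]-B[3],B[1]-B[2])])
e=h-k; print("dir hk",np.arctan2(e[1],e[0]))
e=m-k; print("dir km",np.arctan2(e[1],e[0]))
E
```

```text
knob tri (array([0.53157274, 0.17824723, 0.11056741]), np.float64(0.001581747391968992))
knob z [0.53114762 0.17878603 0.109     ]
hinge [0.62602869 0.19339837 0.075     ] [ 0.00694472 -0.03960733  0.        ] 0.10184271510165852 exp 0.09390993563190676
edge 0.18840406801449117 0.15632215758991216
edge 0.1903171444669353 0.15007047050546116
edge 0.11038141486231318 -1.4087649586038424
edge 0.10919731298481974 -1.4261887364218802
body [0.70628156 0.206103   0.048     ] 0.08562085092879851 [(np.float64(0.09178110154291108), np.float64(0.15678718692815025)), (np.float64(0.09357437219567458), np.float64(0.19446083895225247))]
dir hk 0.15280637740596062
dir km 0.15473082735883575
```

```bash
cat >> h.py <<'E'
yaw=.154; K0=np.array([.5313,.1787,.109])
u=np.array([np.cos(yaw),np.sin(yaw),0]); j=np.array([-u[1],u[0],0]); Z=np.array([0,0,1.])
Q=R.from_matrix(np.c_[j,np.cross(-Z,j),-Z]).as_quat()
H=K0+.1*np.sin(1.22)*u; H[2]=.075
def knob(th): return H+.1*(np.sin(th)*u+np.cos(th)*Z)   # th: -1.22 open, +.26 shut
def tcp(p): return p-Z*manip.grip_depth
E
python3 - <<'E'
from h import *
print([manip.solve_ik(tcp(knob(t)),Q) is not None for t in np.linspace(-1.22,.26,6)])
manip.move_pose(tcp(K0)+[0,0,.09],Q)
c=viewer.get_calibration("wrist"); cv2.imwrite("pics/w1.png",viewer.get_image("wrist")[:,:,::-1])
f=240/np.tan(np.radians(c["vfov"])/2)
for p in (K0,H): 
    d=R.from_quat(c["attitude"]).inv().apply(p-c["eye"]); print(d[:2]/d[2]*f+[c["cx"],c["cy"]])
np.save("c1.npy",c,allow_pickle=True)
print(manip.current_clock(),manip.current_tool_pos(),manip.current_force())
E
```

```text
[True, True, True, True, True, True]
[317.5096648  247.06313083]
[317.47936705 347.91071174]
2.2333 [0.53099067 0.18010849 0.18030986] [ 0.10273737 -0.21422015  1.0417283 ]
```

View pics/w1.png

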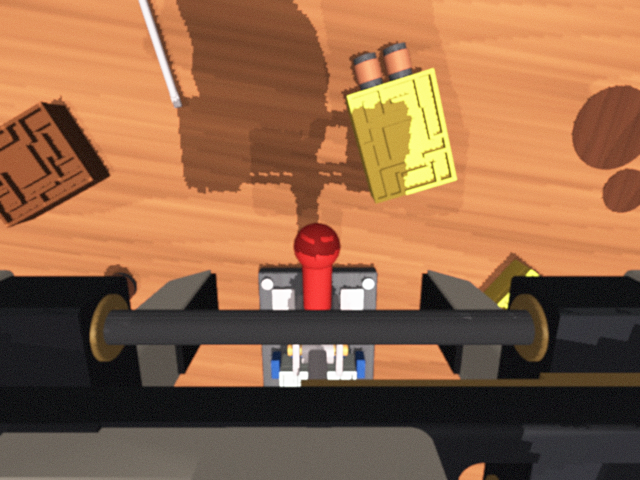

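The wrist view shows the knob at (317,246), predicted (317.5,247), and the hinge pins around (319,350), predicted (317,348). The handle is vertical in the image, so position and yaw agree. Now I'll descend, grip and swing.

```bash
cat > swing.py <<'E'
from h import *
def swing(a,b,n,vel=.08,fmax=30):
    for t in np.linspace(a,b,n+1)[1:]:
        manip.servo_line(tcp(knob(t)),vel=vel)
        F=manip.current_force(); print(round(t,2),np.round([F@u,F@j,F[2]],1),round(manip.current_finger_gap(),4))
        if np.linalg.norm(F)>fmax: print("stop");return t
E
python3 - <<'E'
from swing import *
manip.servo_line(tcp(K0),vel=.1)
effector.close(f_grip=20); print(manip.current_finger_gap(),manip.current_clock(),manip.current_force())
if .025<manip.current_finger_gap()<.034: swing(-1.22,.20,12)
print(manip.current_clock(),manip.current_tool_pos(),tcp(knob(.2)))
cv2.imwrite("pics/s2.png",cv2.resize(viewer.get_image("side")[120:300,230:430,::-1],None,fx=3,fy=3))
E
```

```text
0.02852550996397293 4.2917 [-0.47277829  1.17403671  0.10640693]
-1.1 [  2.7   1.6 -11.4] 0.0284
-0.98 [ -1.4   2.2 -10.7] 0.0286
-0.86 [-5.   2.8 -7.2] 0.0284
-0.75 [-5.7  2.1 -4.7] 0.0286
-0.63 [-5.4  1.9 -2.4] 0.0289
-0.51 [-4.2  2.6  3.6] 0.0286
-0.39 [-3.2  1.3  5.6] 0.0286
-0.27 [-0.5  2.8  6. ] 0.0286
-0.16 [2.7 3.2 5.9] 0.0284
-0.04 [5.7 3.3 3.1] 0.0286
0.08 [7.5 4.  1.8] 0.0286
0.2 [8.2 4.4 0.3] 0.0285
7.8917 [0.64734154 0.19745362 0.15525009] [0.64373037 0.19615246 0.15420666]
```

View pics/s2.png

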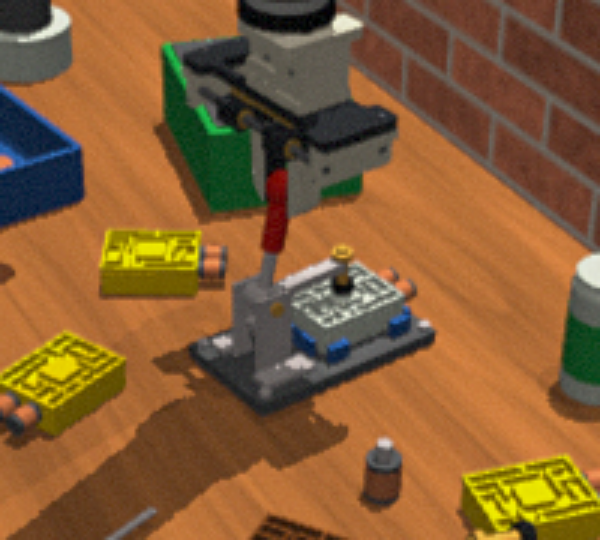

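It is close to shut: the foot is just above the boss and the handle is past upright. I'll finish the stroke, release and check.

```bash
python3 - <<'E'
from swing import *
swing(.20,.27,2)
print(manip.current_clock(),(manip.current_tool_pos()-tcp(knob(.26))))
effector.open_jaws(); manip.sleep(.3); print(manip.current_clock(),manip.current_force())
cv2.imwrite("pics/s3.png",cv2.resize(viewer.get_image("side")[120:300,230:430,::-1],None,fx=3,fy=3))
E
```

```text
0.24 [8.4 4.1 0.4] 0.0285
0.27 [1.5 3.1 6.1] 0.0284
8.4417 [0.00244204 0.00117544 0.00106324]
9.85 [ 0.41569825 -0.27012725 -0.26325315]
```

View pics/s3.png

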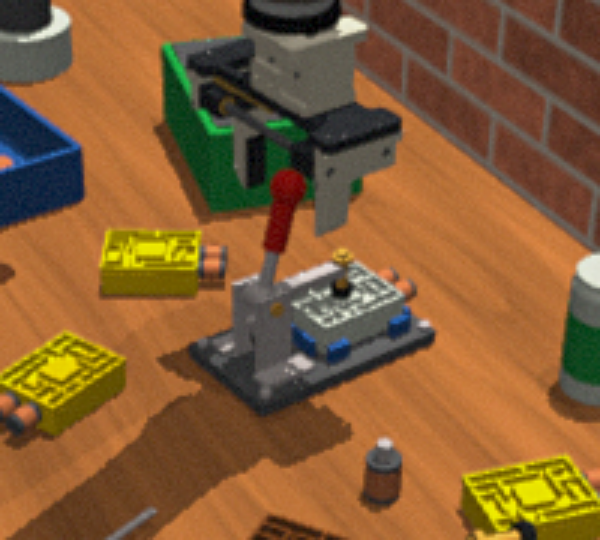

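The knob is clear of the fingers and the lever stays shut by itself with the foot on the boss. The force reading is zero after release. I'll hold to about 3 s, then swing back open.

```bash
python3 - <<'E'
from swing import *
c=viewer.get_calibration("side"); f=240/np.tan(np.radians(c["vfov"])/2)
for t in (.2,.26):
    d=R.from_quat(c["attitude"]).inv().apply(knob(t)-c["eye"]); print(t,d[:2]/d[2]*f+[c["cx"],c["cy"]],"seen 316 181.5")
manip.sleep(max(0,11.3-manip.current_clock()))
effector.close(f_grip=20); print(manip.current_finger_gap(),manip.current_clock())
swing(.26,-1.21,12)
effector.open_jaws(); manip.sleep(.2)
manip.servo_line(manip.current_tool_pos()+[0,0,.12],vel=.12)
manip.sleep(.3)
print(manip.current_clock(),manip.current_force())
a=cv2.resize(viewer.get_image("side")[150:390,260:480,::-1],(550,600)); cv2.imwrite("pics/s4.png",a)
cv2.imwrite("pics/t4.png",viewer.get_image("top")[:,:,::-1])
E
```

```text
0.2 [323.53613848 182.52592799] seen 316 181.5
0.26 [325.47759848 182.34668384] seen 316 181.5
0.028527087833178248 12.3083
0.14 [ 5.4  2.6 -6.7] 0.0285
0.02 [ 6.7  1.8 -5.8] 0.0291
-0.11 [ 5.2  2.4 -2.9] 0.0287
-0.23 [3.8 1.7 1.4] 0.0286
-0.35 [0.  2.2 7.2] 0.0286
-0.48 [-6.3  2.   7.7] 0.0283
-0.6 [-6.6  2.8  3.1] 0.0288
-0.72 [-6.4  2.5 -2.1] 0.0289
-0.84 [-4.1  4.3 -6. ] 0.0288
-0.97 [-4.8  3.  -7.1] 0.0281
-1.09 [-2.6  4.  -8.3] 0.0289
-1.21 [-2.8  3.8 -8.7] 0.0288
18.6833 [ 0.07542147  0.58218358 -0.14074067]
```

View pics/s4.png

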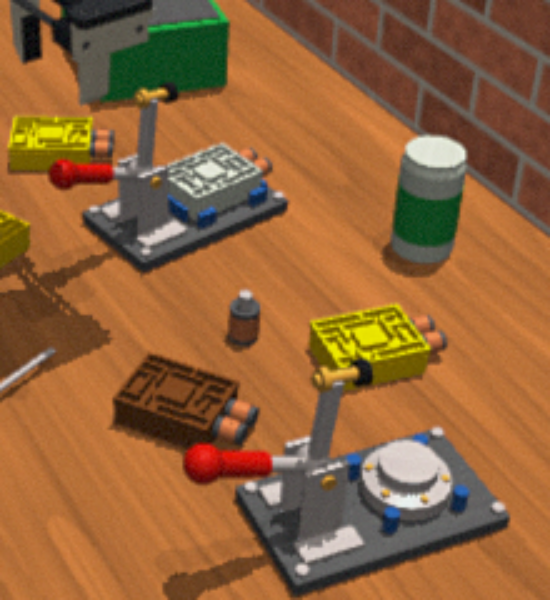

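I misadded earlier: the shut knob was seen at 230+96 = 326, which matches the 325.5 predicted for 0.26 rad, so it was fully shut. The clamp is open again now. I'll compare the knob and casting positions with the first picture.

```bash
python3 - <<'E'
from h import *
a=cv2.imread("pics/side0.png"); b=viewer.get_image("side")[:,:,::-1].copy()
def red(i):
    i=i[200:240,265:305].astype(int); m=((i[:,:,2]>110)&(i[:,:,1]<60)).astype(np.uint8); y,x=np.nonzero(m); return 265+x.min(),x.size,200+y[x<x.min()+12].mean(),265+x.mean(),200+y.mean()
print(red(a),red(b))
for n,(y0,y1,x0,x1) in {"casting":(205,240,325,372),"arm":(182,215,308,332),"spare":(290,385,330,465)}.items():
    g=lambda i:np.float32(cv2.cvtColor(i[y0:y1,x0:x1],cv2.COLOR_BGR2GRAY)); print(n,cv2.phaseCorrelate(g(a),g(b)))
cv2.imwrite("pics/cmp.png",np.hstack([cv2.resize(i[170:260,270:385],None,fx=3.4,fy=3.4,interpolation=cv2.INTER_CUBIC) for i in(a,b)]))
print(manip.current_force(),manip.current_tool_pos())
E
```

```text
(np.int64(280), 156, np.float64(217.64556962025316), np.float64(291.89102564102564), np.float64(217.75641025641025)) (np.int64(279), 147, np.float64(217.56716417910448), np.float64(292.2244897959184), np.float64(217.7278911564626))
casting ((0.033271033142771245, -0.014072581417078567), 0.9933117390782745)
arm ((-0.007037711493071086, -0.08587440951545844), 0.9636100497510698)
spare ((0.4919127016959237, 0.014194667446709275), 0.9940341057600799)
[ 0.52597459 -1.51851775  0.18591146] [0.53160094 0.17877383 0.21130592]
```

View pics/cmp.png

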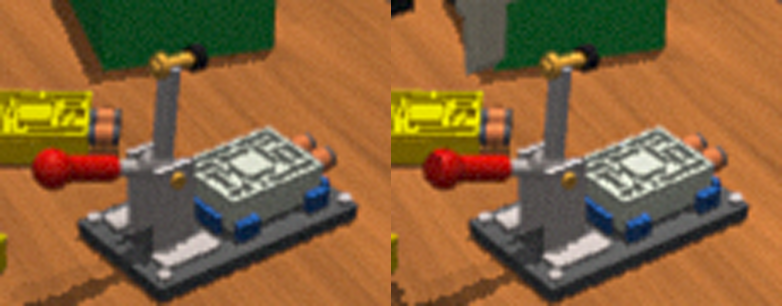

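Before and after match: lever back on its stop, casting unmoved in its nest, robot clear. Handing in.

```bash
python3 -c "
from bench import manip
manip.hand_in(); print(manip.current_clock())"
```

```text
the job is handed in; nothing more can be done
the job is handed in; nothing more can be done
```

I clamped the valve body, left it clamped for just under 4 s (about 3 s of that with the gripper clear of the knob), then swung the clamp fully open and handed the job in. The arm's clock read about 19 s, against the 54 s limit.

- **Shut:** the knob was seen at pixel (326,182), against (325.5,182.3) predicted for the fully shut lever. The lever stayed shut with the gripper open and reading almost no force.
- **Open again:** the lever's image is back within 0.1 px of the first picture.
- **Casting:** it matches the first picture within 0.04 px, so it is still in its nest.
- **Spare clamp:** it was never touched and still stands open. Its picture comparison gave a 0.5 px sideways shift, probably noise.
- **Forces:** the readings, taken at each step of the swings, stayed below about 12 N.

One check first seemed to disagree: I had misadded a pixel column, writing 316 instead of 326. Corrected, it agrees.

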